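# Feel for the heavy side of a loaded mixer drum and hold it down

## Task

The tumbling mixer on the desk has been loaded off centre and must be balanced before it is run. First slide the barrel bolt on its cover fully home into the keeper, so that the cover is locked; then take the handwheel by its crank handle, turn the drum by hand through a good half turn to feel which side is heavy (the closed drum hides the load, and stays wherever it is left), and bring that heavy side straight down. Finish while still gripping the crank handle with the drum at rest, heavy side down, for a colleague to fit the counterweight; leave the other things on the desk where they are.

Things in the scene. Friction and masses are not known exactly. Their poses are not given: they have to be found in the camera images.
- mixer: tumbling mixer: white and grey bench machine, 166 x 172 mm, fixed to the desk. Origin: centre of its underside on the desk; x from its front (handwheel, robot side) to its back, y to its left seen from the robot, z up. The axis of drum and wheel runs along its x, 125 mm above the desk. Clear cover on top, 197 mm high; bolt staples up to 217 mm; a gear motor juts 44 mm from its back.
- wheel_centre (a point): centre of the black three-spoke handwheel (132 mm across, rim 12 mm thick), 99 mm in front of the mixer's origin, 125 mm above the desk. The load in the closed drum pulls the wheel with 0.15 to 0.23 N m x sin(angle of the heavy side from straight down), 3 to 4.5 N at the handle; where it sits round the drum differs each time and cannot be seen. Wheel and drum are otherwise balanced.
- drum (a joint): angle (rad) of drum, shaft and wheel (one piece) about the mixer's x: 0 with the handle straight above the wheel's centre, growing clockwise seen from the robot (pi/2: handle at the mixer's right, -y); turns without end. Turning it either way takes 0.30 N m against the seal (6 N at the handle, less at rest), so it stays where left; compare both ways to tell the load's pull from the drag.
- handle_mid (a point): point on the axis of the crank handle: black barrel 80 mm long, 18 mm across, jutting from the wheel towards the robot, parallel to the mixer's x, 52 mm from the wheel's axis. It reaches from 105 to 185 mm in front of the mixer's origin; this point lies 157 mm in front, a good place to grip. The handle spins freely about itself, so the hand need not turn with it.
- bolt_knob (a point): upper part of the steel knob post (13 mm across) of the barrel bolt on the cover, 44 mm left (+y) of the mixer's middle and, drawn back, 6 mm in front of it; this point is 235 mm above the desk, 11 mm below the post's top, 18 mm above the staples on either side. The bolt slides along the mixer's x, forward, into the keeper on the front end plate.
- bolt (a joint): travel of the bolt in m: 0 is fully drawn back, 0.028 is fully home in the keeper (end stop); it moves towards the mixer's -x with about 1.5 N of friction and stays where it is left.
- petri_0: petri dish, 58 mm across, 16 mm high, a bystander; origin at the centre of its underside
- lens_blower: rubber lens blower standing on its bulb, 49 mm across, 120 mm high, a bystander; origin at the centre of its underside
- coverslip_box: small coverslip box, 29 x 29 x 17 mm, a bystander; origin at the centre of its underside
- vial_0: small capped glass vial, 22 mm across, 52 mm high, a bystander; origin at the centre of its underside
- vial_1: second vial, the same size, a bystander; origin at the centre of its underside
- tape_roll: roll of tape lying flat, 104 mm across, 25 mm high, below the edge of the corner shelf at the right of the desk (its board is 0.31 to 0.34 m above the desk and carries bottles up to 0.45 m: keep the arm clear of it on the way in), a bystander; origin at the centre of its underside
- objective_case_3: round screw-top objective case, 39 mm across, 76 mm high, a bystander; origin at the centre of its underside

How it is judged:
By the outcome, as a careful person would: the job done as asked, in the order asked, and still so for the second after the job is handed in, while the arm keeps its last pose, push and grip.
It also fails if it takes over 64 s, if anything falls off the work surface, if the arm or the gripper's body presses on something with over 40 N, if the wrist force passes 120 N, or if a joint passes its speed limit or range.

## Robot

A 6-joint arm with a two-finger parallel gripper is mounted at the origin on a cart in front of the work surface, level with it; the furniture and walls round the work are solid. World frame = base frame: x ahead of the robot, y to its left, z up, the work surface at z = 0. Lengths are in m, angles in rad, forces in N, time in s.
With the tool pointing down it reaches from about 0.35 to 0.975 m from the base axis. Payload 4.9 kg.
Tool frame: the origin (TCP) lies on the mounting face of the last link; the fingertips stand 173 mm ahead of it and the grasp point (between the pads) lies 155 mm ahead of it; x points along the fingers, z is the direction in which the jaws open and shut, and the axes are right-handed (so a half turn about x gives the same grasp; the last joint's range is limited). The gripper opens to 85 mm and grips with 20 to 120 N. Pads are 22 mm wide; open, the fingers measure 114 mm over their backs; the gripper's body (76 mm by 85 mm) begins 54 mm behind the grasp point. The pads swing forward as they close: fully open they stand 13 mm farther back than shut.
Start: joints at [-1.272, 0.053, 1.613, -0, 1.476, -0.119], TCP at [0.254, -0.571, 0.405] pointing down, gripper open.
Joint ranges: [-3.01, 3.01], [-1.01, 2.22], [0.06, 2.58], [-1.02, 4.17], [0.09, 2.62], [-3.14, 3.14]. Speed limits (rad/s): [2.57, 2.57, 3.14, 3.14, 3.14, 3.14].

## Interface

Orientations are given as a rotation vector (axis times angle).
In Python, from station import get_obs, get_image, get_calibration, finish_job, look_for, masks_of, tip_of gives the robot as it stands.
- The arm moves only by the tool carry_out, never from a script. Its argument "increments" is a list of rows, each a list of 3 entries, a list of its own where there are three numbers: the turn, a rotation vector about the world's x, y, z in units of 0.1 rad (1.0 is 0.1 rad), then the shift along the world's x, y, z in units of 20 mm (1.0 is 20 mm), then the opening, from 0 (shut) to 1 (fully open). A call has 1 to 8 rows; each row shifts and turns the pose as measured when the row begins; what a row does not reach is not made up. A row lasts 1/10 s, in which the tool goes at most 50 mm and 8.59 degrees, less where a joint would pass 70% of its speed; a pose out of reach is approached as far as the arm can. A call with a number of a shift or a turn outside -1 to 1 is refused whole. A call with a gripper value outside its range is refused whole. The fingers move at their own pace and stop on an object; "squeeze" is the grip in N (left out, the last holds). Time passes only in rows, so rows that do not move let the fingers close. It gives the time, the measured TCP pose, the force and the opening at its end, in the units of the state.
- get_obs(): the state, without advancing time (a new reading comes with each control period).
- get_image(name): name is "scene" or "top" or "wrist"; returns (picture, depth): 384x512x3 uint8, blue, green, red; 384x512 float32, m along the optical axis (not along the pixel's ray), 0 where there is no reading.
- get_calibration(name): a dict with "fx", "fy", "cx", "cy" (pixels), "position" and "orientation" of the camera in the world. Camera axes: x right, y down, z forward; pixel columns grow to the right and rows downward; lengths in m; the calibration is good to about 2 mm. A picture is of the moment at which its call begins: read the wrist's pose just before it. get_calibration takes no time and is no camera call; for the wrist camera it gives the pose at the moment of the call.
- finish_job(): hands the job in, once; it reports no verdict.
Trained networks look in the newest picture that a camera, given by its name, has taken for a name from the list of things; names that differ only in an ending like _2 or _b are one class to them, and where a whole thing is asked for, a point or a joint stands for the part that bears it (a point fixed in the world has none). Each returns a list of dicts, best first, with "p" (0 to 1); they miss things now and then, are a little off and sometimes report something else, mostly with a low value. They report only what shows in the picture. A call takes as long as a camera call.
- look_for(camera, query): "centre" ([column, row] in pixels, amid what is visible of it).
- masks_of(camera, query): "region" (384x512 bool, what is visible of it) and "centre" ([column, row] in pixels, amid what is visible of it).
- tip_of(camera, query): "centre" ([column, row] in pixels: a listed point, or the origin of a listed thing).
The state is a dict: "t": time; "q": joint angles; "dq": joint speeds; "effort": joint torques, N m; "tool_pos": TCP position; "tool_rot": TCP orientation; "contact_force": force on the tool from outside, world axes, zero at the start; "wrist_torque": the same for the moment, N m; "opening": finger opening in m.
Only numpy, scipy, OpenCV 4.12 (cv2) and the standard library are available. Lean on these libraries where they do the work, as an engineer would, in place of code of your own. Each camera call takes 0.05 s, during which the arm holds its last target.

## Working session

There is one attempt and no reset: what is moved stays moved. The work goes in short steps, Python scripts to look and compute and a tool call to move; the robot and the scene stay as the last step left them, time stands still between calls to the robot, and variables do not carry over. Pictures are saved under pics/ and viewed, and the job is handed in when it is done.

Besides the shell and the picture viewer there is one more tool, called as name(argument=value, ...) on one line, values as JSON. carry_out: Moves the arm, as the interface text tells. Shifts and turns lie within -1 to 1; 1 stands for 20 mm of shift or 0.1 rad of turn. Its arguments: {"type":"object","properties":{"increments":{"type":"array","items":{"type":"array"}},"squeeze":{"type":"number"}},"required":["increments"]}

```bash
ls; mkdir -p pics; python3 - <<'E'
from station import *
import cv2
o=get_obs();print({k:(v if not hasattr(v,'round') else v) for k,v in o.items()})
for c in ["scene","top"]:
    im,d=get_image(c);cv2.imwrite(f"pics/{c}0.png",im);print(c,get_calibration(c))
    for q in ["wheel_centre","handle_mid","bolt_knob","mixer"]:
        print(q,[(round(r["p"],2),r["centre"]) for r in tip_of(c,q)[:2]])
E
```

```text
pics
{'t': 0.0, 'q': array([-1.27196564e+00,  5.33707339e-02,  1.61429089e+00, -2.69282128e-07,
        1.47601228e+00, -1.19014792e-01]), 'dq': array([-0.00126267, -0.00188075, -0.00015603, -0.00195955,  0.00060471,
        0.0007668 ]), 'effort': array([ 1.18053867e-03, -3.93687236e+01, -3.70169592e+01, -5.17092383e-05,
        7.06895051e-03, -7.07742664e-07]), 'tool_pos': array([ 0.25353292, -0.57097505,  0.40345591]), 'tool_rot': array([ 0.89744925,  1.38001609, -0.89525655]), 'contact_force': array([ 0.29347559, -0.72051109,  0.55148774]), 'wrist_torque': array([ 0.01768059,  0.02320226, -0.04297915]), 'opening': 0.08525355962797701}
scene {'fx': 434.85879616717085, 'fy': 434.85879616717085, 'cx': 261.9713713597034, 'cy': 185.68415489736972, 'position': array([0.1885257 , 0.51719064, 0.966625  ]), 'orientation': array([-0.80365866,  2.66417036, -0.93777008])}
wheel_centre [(0.86, [275.8, 181.6])]
handle_mid [(0.73, [286.0, 190.9])]
bolt_knob []
mixer [(0.62, [242.8, 198.3])]
top {'fx': 371.010655614723, 'fy': 371.010655614723, 'cx': 255.21513515393178, 'cy': 192.39438516061873, 'position': array([ 0.41317777, -0.00421806,  1.00730709]), 'orientation': array([-2.13704501,  2.11730814, -0.14212046])}
wheel_centre [(0.77, [292.5, 187.8]), (0.42, [192.3, 230.5])]
handle_mid [(0.81, [278.6, 212.4])]
bolt_knob [(0.69, [274.8, 143.3])]
mixer []
```

View pics/scene0.png

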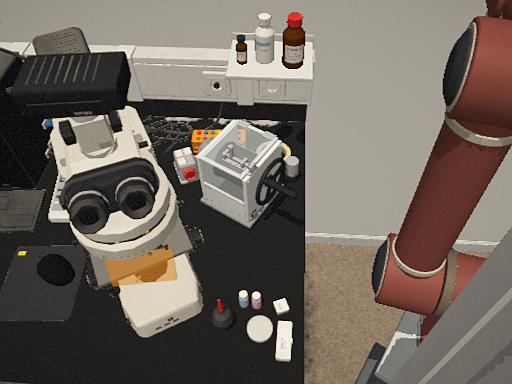

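View pics/top0.png

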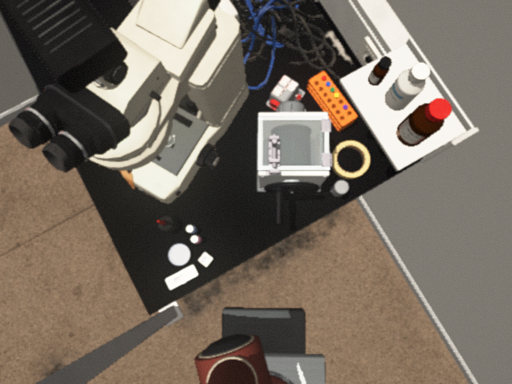

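```bash
cat > h.py <<'E'
from station import *
import numpy as np, cv2
from scipy.spatial.transform import Rotation as R
def ray(c,px,cal=None):
    k=cal or get_calibration(c)
    d=np.array([(px[0]-k["cx"])/k["fx"],(px[1]-k["cy"])/k["fy"],1])
    return np.array(k["position"]),R.from_rotvec(k["orientation"]).apply(d)
def atz(c,px,z,cal=None):
    p,d=ray(c,px,cal); return p+d*(z-p[2])/d[2]
def atd(c,px,dep,cal=None):
    p,d=ray(c,px,cal); return p+d*dep
def proj(c,P,cal=None):
    k=cal or get_calibration(c)
    q=R.from_rotvec(k["orientation"]).inv().apply(np.array(P)-k["position"])
    return np.array([k["fx"]*q[...,0]/q[...,2]+k["cx"],k["fy"]*q[...,1]/q[...,2]+k["cy"]]).T
def cloud(c,d,cal=None):
    k=cal or get_calibration(c)
    v,u=np.mgrid[:d.shape[0],:d.shape[1]]
    P=np.stack([(u-k["cx"])/k["fx"]*d,(v-k["cy"])/k["fy"]*d,d],-1)
    return R.from_rotvec(k["orientation"]).apply(P.reshape(-1,3)).reshape(P.shape)+k["position"]
E
python3 - <<'E'
from h import *
print("knob",atz("top",[274.8,143.3],.235),"wc",atz("top",[292.5,187.8],.125))
im,d=get_image("top")
P=cloud("top",d); 
np.save("P.npy",P)
z=P[...,2]; m=(abs(z-.197)<.012)
m[:90]=0;m[:,:230]=0;m[:,350:]=0;m[215:]=0
q=P[m][:,:2]; print(len(q),q.min(0),q.max(0))
r=cv2.minAreaRect(q.astype(np.float32));print(r)
hm=(np.clip(z,0,.3)/.3*255).astype(np.uint8)
a=np.hstack([cv2.resize(im[90:240,230:360],None,fx=3,fy=3,interpolation=cv2.INTER_CUBIC),cv2.cvtColor(cv2.resize(hm[90:240,230:360],None,fx=3,fy=3,interpolation=0),8)])
cv2.imwrite("pics/t1.png",a)
im,d=get_image("scene");P=cloud("scene",d)
print("scene wc ",P[181,276],P[191,286], "atz",atz("scene",[275.8,181.6],.125))
cv2.imwrite("pics/s1.png",cv2.resize(im[100:240,170:320],None,fx=4,fy=4,interpolation=cv2.INTER_CUBIC))
E
```

```text
knob [ 0.64388788 -0.0249348   0.235     ] wc [ 0.5660551  -0.07078175  0.125     ]
4507 [ 0.55927253 -0.15412375] [0.73252491 0.01253624]
((0.6460716128349304, -0.07088766992092133), (0.1735539734363556, 0.16589418053627014), 0.46962806582450867)
scene wc  [ 0.58438093 -0.12299515  0.05719081] [ 0.49842363 -0.02906471  0.17264198] atz [ 0.55423083 -0.07334223  0.125     ]
```

View pics/t1.png

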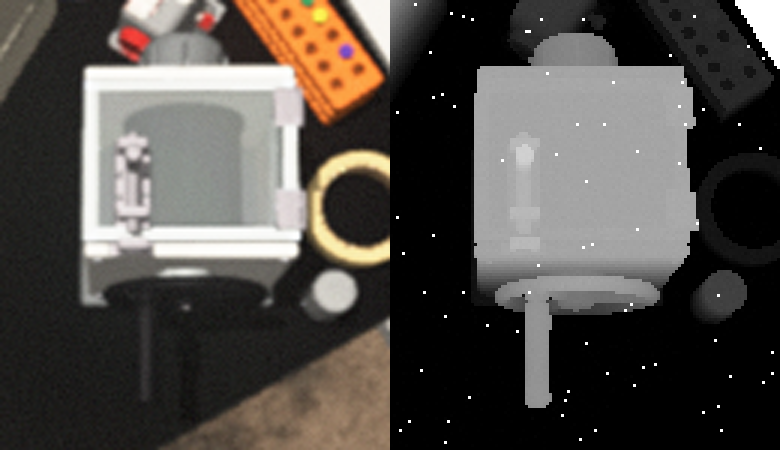

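View pics/s1.png

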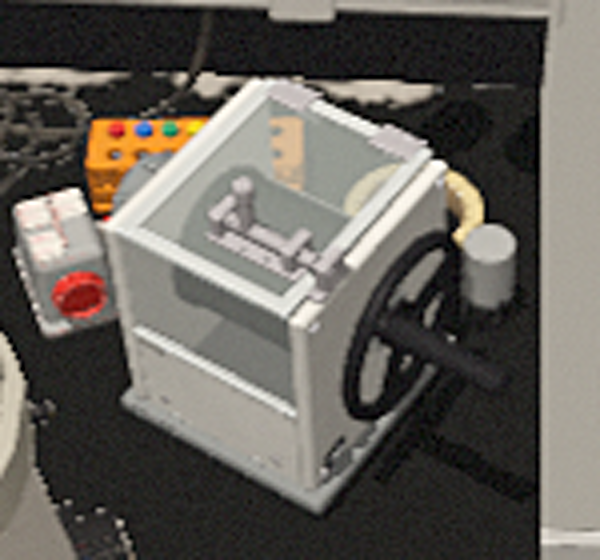

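```bash
python3 - <<'E'
from h import *
P=np.load("P.npy"); x,y,z=P[...,0],P[...,1],P[...,2]
m=(x>.44)&(x<.535)&(abs(y+.03)<.06)&(z>.08)&(z<.25)
q=P[m];print("handle",len(q),q.min(0),q.max(0),q.mean(0))
for a in np.arange(.44,.54,.01):
    s=q[(q[:,0]>=a)&(q[:,0]<a+.01)]
    if len(s):print(round(a,2),len(s),s[:,1].mean().round(4),s[:,1].min().round(4),s[:,1].max().round(4),s[:,2].max().round(4),np.median(s[:,2]).round(4))
m=(z>.222)&(z<.26)&(x>.55)&(x<.75)&(abs(y+.03)<.06); q=P[m];print("knob",q.mean(0),len(q),q.min(0),q.max(0))
# staples/bolt
m=(z>.203)&(z<.222)&(x>.55)&(x<.75)&(abs(y+.03)<.06); q=P[m];print("bolt",q.mean(0),q.min(0),q.max(0), np.polyfit(q[:,0],q[:,1],1))
# edges of top plate
m=(abs(z-.197)<.006)&(x>.56)&(x<.74)&(y>-.17)&(y<.03)
ys=[];xs=[]
for r in range(110,170):
    c=np.where(m[r])[0]
    if len(c)>30: ys.append((x[r,c[0]],y[r,c[0]],y[r,c[-1]]))
ys=np.array(ys);print("left edge",np.polyfit(ys[:,0],ys[:,1],1),np.median(ys,0))
for c in range(262,325):
    rr=np.where(m[:,c])[0]
    if len(rr)>30: xs.append((y[rr[0],c],x[rr[0],c],x[rr[-1],c]))
xs=np.array(xs);print("back",np.polyfit(xs[:,0],xs[:,1],1),"front",np.polyfit(xs[:,0],xs[:,2],1),np.median(xs,0))
# wheel
m=(x>.53)&(x<.575)&(y>-.16)&(y<.02)&(z>.06)&(z<.195);q=P[m];print("wheel",q.min(0),q.max(0),q[q[:,2]>.17].mean(0))
for n,lo,hi in [("case",(-.2,-.13),(.5,.58))]:
    m=(y>lo[0])&(y<lo[1])&(x>hi[0])&(x<hi[1])&(z>.06)&(z<.09);q=P[m];print(n,q.mean(0),q.min(0),q.max(0))
E
```

```text
handle 227 [ 0.47292856 -0.04597054  0.16247999] [ 0.53498933 -0.02745343  0.17706682] [ 0.50365251 -0.03565589  0.17189474]
0.47 31 -0.0358 -0.0457 -0.0276 0.1761 0.1714
0.48 34 -0.036 -0.046 -0.0276 0.1756 0.1732
0.49 37 -0.0356 -0.0435 -0.0277 0.1762 0.1719
0.5 35 -0.0353 -0.0436 -0.0277 0.1759 0.171
0.51 32 -0.0354 -0.0435 -0.0275 0.1759 0.173
0.52 39 -0.0352 -0.0435 -0.0275 0.1764 0.1734
0.53 19 -0.0369 -0.0459 -0.0275 0.1771 0.1725
knob [ 0.64565827 -0.02385613  0.24100385] 40 [ 0.64093654 -0.02979304  0.22248072] [ 0.65233286 -0.01870658  0.24693319]
bolt [ 0.62165493 -0.02439249  0.21329191] [ 0.58382468 -0.03522537  0.20406364] [ 0.67229927 -0.01478454  0.22110822] [ 0.0121899 -0.0319704]
left edge [-0.00656739  0.01598178] [ 0.66215535  0.01184084 -0.14756792]
back [-0.00395298  0.73042825] front [-0.01312877  0.58130854] [-0.07335153  0.73101616  0.58358892]
wheel [ 0.53027103 -0.13347935  0.06581024] [ 0.57021608 -0.00456882  0.19372133] [ 0.55808904 -0.05883437  0.18041447]
case [ 0.57032903 -0.19077731  0.0742052 ] [ 0.56092062 -0.19946826  0.06154769] [ 0.579957   -0.18044803  0.079567  ]
```

```bash
python3 - <<'E'
from h import *
o=get_obs();print(o["t"]);print(R.from_rotvec(o["tool_rot"]).as_matrix().round(3))
P=np.load("P.npy"); x,y,z=P[...,0],P[...,1],P[...,2]
m=(z>.28)&(z<.46)&(y<-.1)&(x>.3); q=P[m];print("shelf",q.min(0),q.max(0)); 
h=cv2.convexHull(q[:,:2].astype(np.float32))[:,0];print(cv2.approxPolyDP(h[:,None],.02,True)[:,0])
# desired: x_tool down, jaws along y ; tilt a
Rc=R.from_rotvec(o["tool_rot"])
for s in (1,-1):
  for a in (0,.2,.3):
    xt=np.array([np.sin(a),0,-np.cos(a)]);zt=np.array([0,s,0.]);yt=np.cross(zt,xt)
    T=R.from_matrix(np.stack([xt,yt,zt],1)); print(s,a,(T*Rc.inv()).as_rotvec().round(3))
E
```

```text
0.6
[[ 0.     0.914  0.406]
 [ 0.     0.406 -0.914]
 [-1.     0.    -0.   ]]
shelf [ 0.56764602 -0.49036708  0.28003138] [ 0.94699245 -0.14994273  0.45993802]
[[ 0.94699246 -0.2854148 ]
 [ 0.7472953  -0.14994273]
 [ 0.5699315  -0.2509332 ]
 [ 0.59392387 -0.49036708]]
1 0 [-0.    -0.     2.724]
1 0.2 [-0.272 -0.058  2.712]
1 0.3 [-0.408 -0.086  2.697]
-1 0 [-0.     0.    -0.418]
-1 0.2 [ 0.042 -0.197 -0.416]
-1 0.3 [ 0.063 -0.296 -0.415]
```

carry_out(increments=[[[0,0,-0.2],[0.4,1,0.1],1],[[0,0,-0.2],[0.4,1,0.1],1],[[0,0,-0.2],[0.4,1,0.1],1],[[0,0,-0.2],[0.4,1,0.1],1],[[0,0,-0.2],[0.4,1,0.1],1],[[0,0,-0.2],[0.4,1,0.1],1],[[0,0,-0.2],[0.4,1,0.1],1],[[0,0,-0.2],[0.4,1,0.1],1]], squeeze=60)

```text
t: 1.4
tool_pos: [0.318, -0.4072, 0.4211]
tool_rot: [1.025, 1.315, -1.026]
contact_force: [0.9, -0.0, 0.5]
opening: 0.0854
```

carry_out(increments=[[[0,0,-0.2],[0.4,1,0],1],[[0,0,-0.2],[0.4,1,0],1],[[0,0,-0.2],[0.4,1,0],1],[[0,0,-0.2],[0.4,1,0],1],[[0,0,-0.2],[0.4,1,0],1],[[0,0,-0.2],[0.4,1,0],1],[[0,0,-0.2],[0.4,1,0],1],[[0,0,-0.2],[0.4,1,0],1]])

```text
t: 2.2
tool_pos: [0.3836, -0.2401, 0.4231]
tool_rot: [1.149, 1.24, -1.151]
contact_force: [-0.7, -1.2, 0.1]
opening: 0.0855
```

carry_out(increments=[[[0,0,-0.2],[0.9,1,0],1],[[0,0,-0.2],[0.9,1,0],1],[[0,0,-0.1],[0.9,1,0],1],[[0,0,0],[0.9,1,0],1],[[0,0,0],[0.9,1,0],1],[[0,0,0],[0.9,1,0],1],[[0,0,0],[0.9,1,0],1],[[0,0,0],[0.9,1,0],1]])

```text
t: 3.0
tool_pos: [0.5313, -0.0722, 0.4253]
tool_rot: [1.188, 1.21, -1.189]
contact_force: [0.4, -0.4, -0.0]
opening: 0.0854
```

```bash
cat > st.py <<'E'
from h import *
o=get_obs();print(round(o["t"],2),o["tool_pos"].round(4),"F",o["contact_force"].round(2),"q",o["q"].round(2))
Rc=R.from_rotvec(o["tool_rot"]);print(Rc.as_matrix().round(3).tolist());print("grasp",(o["tool_pos"]+Rc.apply([.155,0,0])).round(4))
def turn(a):
    xt=np.array([np.sin(a),0,-np.cos(a)]);zt=np.array([0,-1,0.]);yt=np.cross(zt,xt)
    print("turn to tilt",a,((R.from_matrix(np.stack([xt,yt,zt],1))*Rc.inv()).as_rotvec()*10).round(2))
turn(0);turn(.3)
E
python3 st.py
```

```text
3.0 [ 0.5313 -0.0722  0.4253] F [ 0.42 -0.45 -0.01] q [-0.27 -0.17  1.8  -0.01  1.51  1.27]
[[0.008, 1.0, 0.025], [-0.008, 0.025, -1.0], [-1.0, 0.007, 0.008]]
grasp [ 0.5324 -0.0734  0.2703]
turn to tilt 0 [ 0.08  0.07 -0.25]
turn to tilt 0.3 [ 0.12 -2.92 -0.24]
```

carry_out(increments=[[[0,0,-0.25],[0.95,0.4,0],1],[[0.1,0.1,0],[0.95,0.4,0],1],[[0,0,0],[0.95,0.4,0],1],[[0,0,0],[0.95,0.4,0],1],[[0,0,0],[0.95,0.4,0],1],[[0,0,0],[0.9,0.4,0],1],[[0,0,0],[0,0,0],1]])

```text
t: 3.7
tool_pos: [0.65, -0.0186, 0.4254]
tool_rot: [1.207, 1.215, -1.206]
contact_force: [-1.1, 0.0, 0.1]
opening: 0.0854
```

```bash
python3 st.py; python3 - <<'E'
from h import *
im,d=get_image("wrist");k=get_calibration("wrist");print(k)
cv2.imwrite("pics/w1.png",im)
for r in tip_of("wrist","bolt_knob")[:2]: print(r["p"],r["centre"],atz("wrist",r["centre"],.235,k))
P=cloud("wrist",d,k);x,y,z=P[...,0],P[...,1],P[...,2]
m=(z>.225)&(z<.25)&(x>.62)&(x<.68)&(abs(y+.024)<.03);q=P[m];print(len(q),q.min(0) if len(q) else 0,q.max(0) if len(q) else 0)
E
```

```text
3.7 [ 0.65   -0.0186  0.4254] F [-1.06  0.04  0.08] q [-0.14  0.1   1.53  0.    1.52  1.42]
[[-0.002, 1.0, 0.004], [0.003, 0.004, -1.0], [-1.0, -0.002, -0.003]]
grasp [ 0.6497 -0.0182  0.2704]
turn to tilt 0 [-0.03 -0.02 -0.04]
turn to tilt 0.3 [-0.02 -3.02 -0.05]
{'fx': 295.9915765858307, 'fy': 295.9915765858307, 'cx': 258.892788491468, 'cy': 195.49314398818905, 'position': array([ 0.72414063, -0.01890114,  0.39434941]), 'orientation': array([ 2.06544954, -2.05547182, -0.31349531])}
0.65 [266.4, 243.9] [ 0.64472373 -0.02334393  0.235     ]
565 [ 0.641846   -0.02949599  0.22504412] [ 0.65391142 -0.01654988  0.2473931 ]
```

View pics/w1.png

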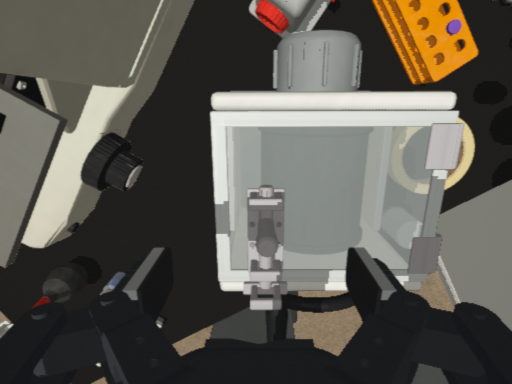

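carry_out(increments=[[[0,0,0],[-0.1,-0.25,-0.8],1],[[0,0,0],[0,0,-0.75],1],[[0,0,0],[0,0,0],0],[[0,0,0],[0,0,0],0],[[0,0,0],[0,0,0],0],[[0,0,0],[0,0,0],0],[[0,0,0],[0,0,0],0],[[0,0,0],[0,0,0],0]], squeeze=40)

```text
t: 4.6
tool_pos: [0.6436, -0.0241, 0.3912]
tool_rot: [1.213, 1.222, -1.206]
contact_force: [-0.1, -2.6, -3.0]
opening: 0.0111
```

```bash
python3 st.py|head -3
```

```text
4.6 [ 0.6436 -0.0241  0.3912] F [-0.06 -2.58 -3.04] q [-0.15  0.11  1.58  0.01  1.46  1.41]
[[-0.005, 1.0, 0.002], [0.01, 0.003, -1.0], [-1.0, -0.005, -0.011]]
grasp [ 0.6428 -0.0225  0.2362]
```

carry_out(increments=[[[0,0,0],[-0.3,0,0.1],0],[[0,0,0],[-0.3,0,0],0],[[0,0,0],[-0.3,0,0],0],[[0,0,0],[-0.3,0,0],0]])

```text
t: 5.0
tool_pos: [0.6186, -0.0242, 0.3914]
tool_rot: [1.213, 1.22, -1.205]
contact_force: [22.0, 0.7, -13.0]
opening: 0.0111
```

```bash
python3 st.py|head -3
```

```text
5.0 [ 0.6186 -0.0242  0.3914] F [ 22.03   0.69 -13.02] q [-0.16  0.05  1.64  0.01  1.46  1.41]
[[-0.003, 1.0, 0.003], [0.01, 0.003, -1.0], [-1.0, -0.003, -0.01]]
grasp [ 0.6182 -0.0227  0.2364]
```

carry_out(increments=[[[0,0,0],[-0.2,0,0],0],[[0,0,0],[-0.2,0,0],0]])

```text
t: 5.2
tool_pos: [0.6139, -0.0243, 0.3912]
tool_rot: [1.228, 1.198, -1.183]
contact_force: [24.7, 1.9, -14.5]
opening: 0.0108
```

carry_out(increments=[[[0,0,0],[0.05,0,0],1],[[0,0,0],[0,0,0],1],[[0,0,0],[0,0,0.2],1],[[0,0,0],[0,0,0.9],1],[[0,0,0],[0,0,0.9],1],[[0,0,0],[0,0,0],1]])

```text
t: 5.8
tool_pos: [0.6132, -0.0248, 0.4369]
tool_rot: [1.228, 1.194, -1.183]
contact_force: [-0.8, -1.1, 0.5]
opening: 0.0854
```

```bash
python3 st.py; python3 - <<'E'
from h import *
im,d=get_image("wrist");k=get_calibration("wrist")
cv2.imwrite("pics/w2.png",im)
P=cloud("wrist",d,k);x,y,z=P[...,0],P[...,1],P[...,2]
m=(z>.225)&(z<.25)&(x>.58)&(x<.68)&(abs(y+.024)<.03);q=P[m];print(len(q),q.min(0) if len(q) else 0,q.max(0) if len(q) else 0)
im,d=get_image("scene")
cv2.imwrite("pics/s2.png",cv2.resize(im[100:240,170:320],None,fx=4,fy=4,interpolation=cv2.INTER_CUBIC))
E
```

```text
5.8 [ 0.6132 -0.0248  0.4369] F [-0.79 -1.15  0.53] q [-0.16  0.    1.61  0.01  1.5   1.4 ]
[[0.029, 1.0, 0.001], [0.009, 0.001, -1.0], [-1.0, 0.029, -0.009]]
grasp [ 0.6178 -0.0235  0.282 ]
turn to tilt 0 [-0.09  0.29 -0.01]
turn to tilt 0.3 [-0.08 -2.71 -0.02]
455 [ 0.61738583 -0.02906939  0.22504962] [ 0.63018579 -0.01629299  0.24567541]
```

View pics/w2.png

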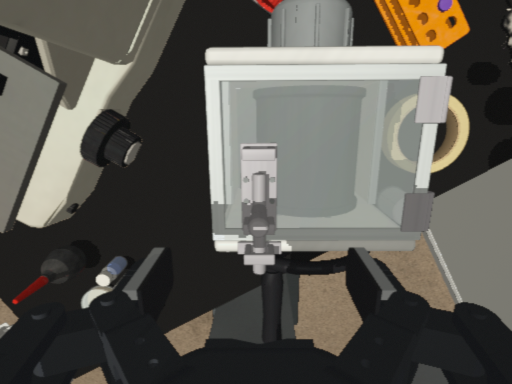

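View pics/s2.png

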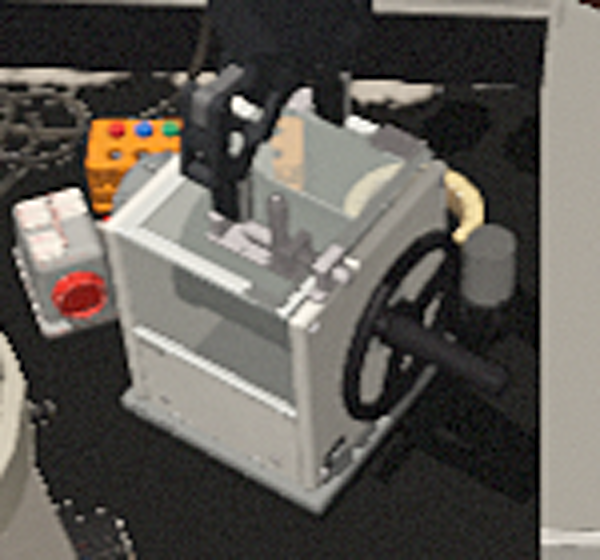

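```bash
python3 - <<'E'
from h import *
im,d=get_image("wrist");k=get_calibration("wrist")
P=cloud("wrist",d,k);P0=np.load("P.npy")
for nm,Q in (("now",P),("start top",P0)):
    x,y,z=Q[...,0],Q[...,1],Q[...,2]; print(nm)
    m=(z>.19)&(z<.255)&(abs(y+.024)<.02)
    for a in np.arange(.56,.69,.003):
        s=z[m&(x>=a)&(x<a+.003)]
        if len(s): print(round(a,3),len(s),np.percentile(s,[50,90,100]).round(3))
cv2.imwrite("pics/w3.png",cv2.resize(im[130:290,200:330],None,fx=4,fy=3.7,interpolation=cv2.INTER_CUBIC))
E
```

```text
now
0.572 13 [0.209 0.211 0.211]
0.575 49 [0.21  0.211 0.211]
0.578 46 [0.21  0.211 0.211]
0.581 19 [0.209 0.211 0.212]
0.584 151 [0.215 0.216 0.217]
0.587 214 [0.215 0.216 0.217]
0.59 445 [0.208 0.216 0.218]
0.593 173 [0.196 0.21  0.211]
0.596 186 [0.196 0.21  0.211]
0.599 132 [0.197 0.211 0.211]
0.602 133 [0.196 0.21  0.212]
0.605 77 [0.193 0.199 0.215]
0.608 132 [0.196 0.216 0.217]
0.611 130 [0.194 0.216 0.217]
0.614 231 [0.199 0.215 0.217]
0.617 160 [0.198 0.244 0.246]
0.62 241 [0.199 0.245 0.246]
0.623 282 [0.2   0.245 0.247]
0.626 429 [0.216 0.244 0.246]
0.629 316 [0.2   0.24  0.245]
0.632 214 [0.199 0.21  0.211]
0.635 224 [0.199 0.21  0.211]
0.638 226 [0.199 0.21  0.211]
0.641 224 [0.199 0.21  0.211]
0.644 229 [0.199 0.21  0.211]
0.647 276 [0.199 0.209 0.211]
0.65 238 [0.198 0.199 0.2  ]
0.653 227 [0.198 0.199 0.2  ]
0.656 125 [0.193 0.199 0.201]
0.659 232 [0.215 0.216 0.217]
0.662 264 [0.215 0.216 0.217]
0.665 334 [0.201 0.216 0.218]
0.668 303 [0.193 0.199 0.2  ]
0.671 247 [0.193 0.194 0.195]
0.674 228 [0.193 0.193 0.195]
0.677 286 [0.193 0.193 0.195]
0.68 231 [0.193 0.193 0.
[... 473 characters left out ...]
 0.212]
0.62 28 [0.199 0.21  0.212]
0.623 20 [0.199 0.211 0.213]
0.626 20 [0.199 0.211 0.212]
0.629 30 [0.2   0.21  0.211]
0.632 19 [0.199 0.209 0.212]
0.635 18 [0.199 0.21  0.212]
0.638 30 [0.2   0.211 0.24 ]
0.641 41 [0.21  0.245 0.246]
0.644 25 [0.214 0.245 0.247]
0.647 24 [0.2   0.246 0.247]
0.65 23 [0.2   0.245 0.246]
0.653 12 [0.197 0.2   0.2  ]
0.656 13 [0.197 0.202 0.217]
0.659 31 [0.2   0.217 0.22 ]
0.662 19 [0.214 0.218 0.219]
0.665 17 [0.215 0.216 0.217]
0.668 13 [0.195 0.211 0.212]
0.671 15 [0.193 0.212 0.214]
0.674 12 [0.193 0.195 0.195]
0.677 15 [0.193 0.194 0.196]
0.68 26 [0.194 0.195 0.198]
0.683 24 [0.193 0.195 0.196]
0.686 18 [0.193 0.196 0.197]
0.689 19 [0.194 0.195 0.196]
```

View pics/w3.png

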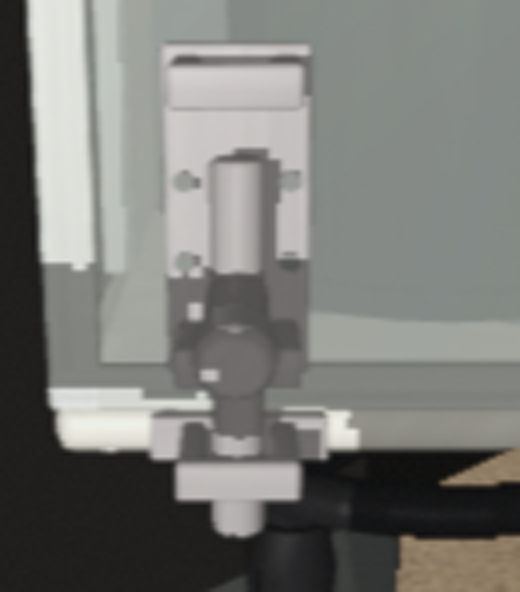

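carry_out(increments=[[[-0.1,0.3,0],[0.6,0.0,0],0],[[0,0,0],[0.6,0,0],0],[[0,0,0],[0.6,0,0],0],[[0,0,0],[0,0,0],0],[[0,0,0],[0,0,0],0],[[0,0,0],[0,0,0],0]])

```text
t: 6.55
tool_pos: [0.65, -0.0247, 0.4268]
tool_rot: [1.202, 1.222, -1.219]
contact_force: [-0.7, -0.2, 0.2]
opening: 0.0002
```

```bash
python3 st.py|head -4
```

```text
6.55 [ 0.65   -0.0247  0.4268] F [-0.67 -0.16  0.17] q [-0.15  0.1   1.52 -0.    1.53  1.42]
[[-0.015, 1.0, 0.001], [0.001, 0.001, -1.0], [-1.0, -0.015, -0.001]]
grasp [ 0.6477 -0.0245  0.2719]
turn to tilt 0 [-0.01 -0.15 -0.01]
```

carry_out(increments=[[[0,-0.15,0],[0,0,-0.6],0],[[0,0,0],[0,0,-0.5],0],[[0,0,0],[0,0,0],0],[[0,0,0],[0,0,0],0]])

```text
t: 6.95
tool_pos: [0.6492, -0.0247, 0.4045]
tool_rot: [1.209, 1.21, -1.208]
contact_force: [-0.1, 0.1, -0.3]
opening: -0.0001
```

```bash
python3 st.py|head -4
```

```text
6.95 [ 0.6492 -0.0247  0.4045] F [-0.09  0.05 -0.33] q [-0.15  0.11  1.55  0.    1.48  1.42]
[[0.0, 1.0, 0.001], [0.001, 0.001, -1.0], [-1.0, 0.0, -0.001]]
grasp [ 0.6493 -0.0245  0.2495]
turn to tilt 0 [-0.01  0.   -0.01]
```

carry_out(increments=[[[0,0,0],[-0.2,0,0],0],[[0,0,0],[-0.2,0,0],0],[[0,0,0],[-0.1,0,0],0]])

```text
t: 7.25
tool_pos: [0.6394, -0.0247, 0.4055]
tool_rot: [1.212, 1.206, -1.203]
contact_force: [11.2, 0.1, -6.1]
opening: 0.0002
```

carry_out(increments=[[[0,0,0],[-0.2,0,0],0],[[0,0,0],[-0.2,0,0],0]])

```text
t: 7.45
tool_pos: [0.6347, -0.0247, 0.4058]
tool_rot: [1.224, 1.186, -1.185]
contact_force: [18.6, 0.5, -10.2]
opening: -0.0005
```

carry_out(increments=[[[0,0,0],[-0.2,0,0],0],[[0,0,0],[-0.2,0,0],0]])

```text
t: 7.65
tool_pos: [0.6304, -0.0247, 0.4059]
tool_rot: [1.237, 1.167, -1.165]
contact_force: [18.4, -0.2, -10.2]
opening: 0.0
```

```bash
python3 st.py|head -4
```

```text
7.65 [ 0.6304 -0.0247  0.4059] F [ 18.43  -0.17 -10.22] q [-0.16  0.05  1.61  0.01  1.42  1.41]
[[0.059, 0.998, 0.0], [0.001, 0.0, -1.0], [-0.998, 0.059, -0.001]]
grasp [ 0.6395 -0.0246  0.2512]
turn to tilt 0 [-0.01  0.59 -0.  ]
```

carry_out(increments=[[[0,0.6,0],[0.6,0,0.1],0],[[0,0,0],[0,0,0.9],0],[[0,0,0],[-0.5,0,0.9],0],[[0,0,0],[-1,0,0],1],[[0,0,0],[-1,0,0],1],[[0,0,0],[-1,0,0],1],[[0,0,0],[-1,0,0],1],[[0,0,0],[0,0,0],1]])

```text
t: 8.45
tool_pos: [0.5475, -0.0245, 0.4562]
tool_rot: [1.214, 1.199, -1.2]
contact_force: [0.1, 0.4, 0.2]
opening: 0.0721
```

```bash
python3 st.py; python3 - <<'E'
from h import *
for c in ("wrist","top"):
    im,d=get_image(c);k=get_calibration(c)
    Q=cloud(c,d,k);x,y,z=Q[...,0],Q[...,1],Q[...,2]; print(c)
    m=(z>.226)&(z<.255)&(abs(y+.024)<.02)&(x>.59)&(x<.68);q=Q[m];print(len(q),q.min(0),q.max(0),q.mean(0)) if len(q) else 0
    for t,a,b in(("bolt rear/front .203-.2125",.203,.2125),("staples",.2135,.222)):
        m=(z>a)&(z<b)&(abs(y+.024)<.004)&(x>.55)&(x<.7);print(t,np.sort(x[m])[[0,1,-2,-1]] if m.sum()>3 else 0)
    cv2.imwrite(f"pics/{c}4.png",im)
E
```

```text
8.45 [ 0.5475 -0.0245  0.4562] F [0.09 0.41 0.2 ] q [-0.18 -0.16  1.73  0.    1.56  1.39]
[[0.013, 1.0, 0.001], [-0.001, 0.001, -1.0], [-1.0, 0.013, 0.001]]
grasp [ 0.5495 -0.0247  0.3012]
turn to tilt 0 [ 0.01  0.13 -0.01]
turn to tilt 0.3 [ 0.01 -2.87 -0.  ]
wrist
365 [ 0.6184947  -0.0288283   0.24140257] [ 0.63102349 -0.01689148  0.24802603] [ 0.62498835 -0.02286976  0.24568037]
bolt rear/front .203-.2125 [0.57496586 0.57555346 0.65084672 0.65086769]
staples [0.57865722 0.58651813 0.66859088 0.6686465 ]
top
bolt rear/front .203-.2125 0
staples 0
```

View pics/wrist4.png

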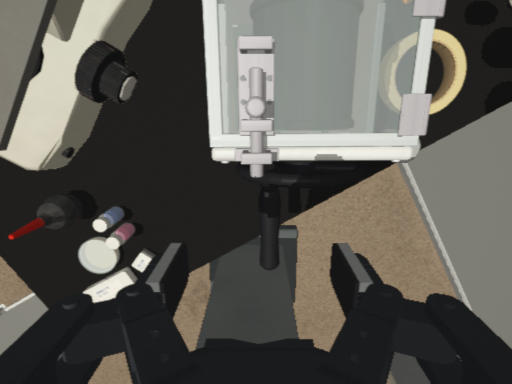

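View pics/top4.png

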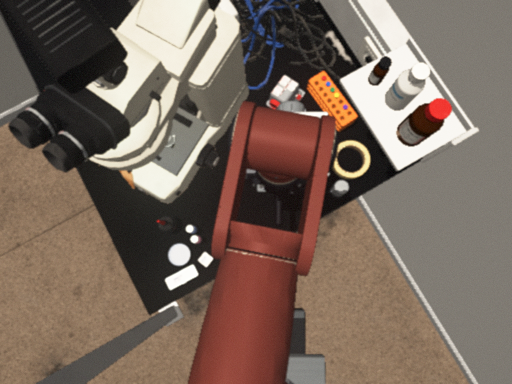

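```bash
python3 - <<'E'
from h import *
im,d=get_image("wrist");k=get_calibration("wrist")
for q in("handle_mid","wheel_centre"):print(q,[(r["p"],r["centre"],atz("wrist",r["centre"],.167 if q[0]=="h" else .125,k)) for r in tip_of("wrist",q)[:2]])
Q=cloud("wrist",d,k);x,y,z=Q[...,0],Q[...,1],Q[...,2]
m=(z>.13)&(z<.19)&(abs(y+.036)<.025)&(x>.45)&(x<.56);q=Q[m];print(len(q),q.min(0),q.max(0))
for a in np.arange(.46,.56,.01):
    s=q[(q[:,0]>=a)&(q[:,0]<a+.01)]
    if len(s):print(round(a,2),len(s),s[:,1].min().round(4),s[:,1].max().round(4),s[:,2].max().round(4),s[s[:,2].argmax()].round(4))
m=(z>.19)&(z<.2)&(x>.56)&(x<.7)&(y>-.2)&(y<.05);q=Q[m];print(q.min(0),q.max(0))
E
```

```text
handle_mid [(0.74, [272.3, 241.9], array([ 0.50266467, -0.038262  ,  0.167     ]))]
wheel_centre [(0.75, [301.3, 173.0], array([ 0.56076433, -0.06935675,  0.125     ]))]
1637 [ 0.47336989 -0.05318123  0.16353131] [ 0.55998312 -0.01822133  0.18548592]
0.47 72 -0.0441 -0.0256 0.1751 [ 0.4773 -0.0332  0.1751]
0.48 192 -0.0441 -0.0256 0.1753 [ 0.4858 -0.035   0.1753]
0.49 180 -0.0428 -0.0265 0.1747 [ 0.497  -0.033   0.1747]
0.5 169 -0.0428 -0.0265 0.1745 [ 0.5041 -0.0339  0.1745]
0.51 188 -0.0436 -0.0256 0.1753 [ 0.5184 -0.0337  0.1753]
0.52 206 -0.0443 -0.0255 0.1754 [ 0.5282 -0.0336  0.1754]
0.53 214 -0.0441 -0.0246 0.1764 [ 0.5381 -0.0335  0.1764]
0.54 235 -0.0449 -0.0246 0.1762 [ 0.5418 -0.0335  0.1762]
0.55 181 -0.0532 -0.0182 0.1855 [ 0.5599 -0.0532  0.1855]
[ 0.56288696 -0.15272283  0.19000612] [0.69677959 0.01395535 0.19999965]
```

carry_out(increments=[[[0,-0.4,0],[-0.65,-0.1,-0.4],1],[[0,-0.4,0],[-0.65,-0.1,-0.4],1],[[0,-0.4,0],[-0.65,-0.1,-0.4],1],[[0,-0.4,0],[-0.65,-0.1,-0.4],1],[[0,-0.2,0],[-0.6,-0.1,-0.4],1],[[0,0,0],[-0.5,0,-0.4],1],[[0,0,0],[0,0,0],1],[[0,0,0],[0,0,0],1]])

```text
t: 9.5
tool_pos: [0.4781, -0.0355, 0.4033]
tool_rot: [1.294, 1.066, -1.064]
contact_force: [-0.2, -0.4, 0.6]
opening: 0.085
```

```bash
sed -i 's/turn(.3)/turn(.2)/' st.py; python3 st.py;  python3 - <<'E'
from h import *
F=[]
for i in range(6):
    o=get_obs();F.append(o["contact_force"]);get_image("wrist")
print(np.mean(F,0),np.std(F,0),get_obs()["t"])
E
```

```text
9.5 [ 0.4781 -0.0355  0.4033] F [-0.17 -0.4   0.64] q [-0.24 -0.36  1.99  0.05  1.33  1.32]
[[0.193, 0.981, 0.001], [0.0, 0.001, -1.0], [-0.981, 0.193, 0.0]]
grasp [ 0.5079 -0.0355  0.2512]
turn to tilt 0 [-0.    1.94 -0.01]
turn to tilt 0.2 [ 0.   -0.06 -0.01]
[ 0.12016624 -0.28739669  0.14935257] [0.63847426 0.53438838 0.67528635] 9.8
```

carry_out(increments=[[[0,0,0],[-0.1,0,-0.8],1],[[0,0,0],[-0.1,0,-0.8],1],[[0,0,0],[-0.1,0,-0.8],1],[[0,0,0],[-0.1,0,-0.8],1],[[0,0,0],[0,0,-0.7],1],[[0,0,0],[0,0,0],1],[[0,0,0],[0,0,0],1]])

```text
t: 10.5
tool_pos: [0.4678, -0.0349, 0.3157]
tool_rot: [1.292, 1.071, -1.067]
contact_force: [-0.7, -0.2, 0.3]
opening: 0.0852
```

```bash
python3 st.py; python3 - <<'E'
from h import *
im,d=get_image("wrist"); cv2.imwrite("pics/w5.png",im)
E
```

```text
10.5 [ 0.4678 -0.0349  0.3157] F [-0.68 -0.19  0.25] q [-0.24 -0.32  2.1   0.05  1.17  1.31]
[[0.188, 0.982, 0.002], [0.001, 0.002, -1.0], [-0.982, 0.188, -0.001]]
grasp [ 0.4969 -0.0347  0.1635]
turn to tilt 0 [-0.01  1.89 -0.02]
turn to tilt 0.2 [-0.01 -0.11 -0.02]
```

View pics/w5.png

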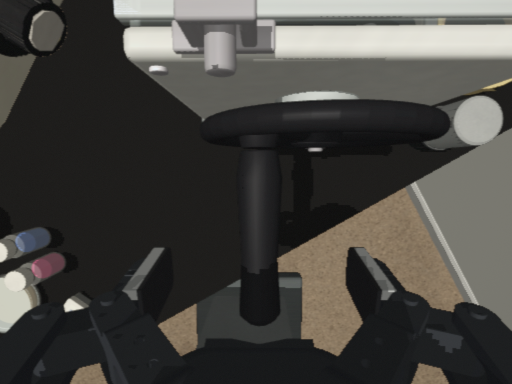

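Handle is centred between the pads at about (260,250). The bolt end shows through the keeper at (220,50). Closing.

carry_out(increments=[[[0,0,0],[0,0,0],0],[[0,0,0],[0,0,0],0],[[0,0,0],[0,0,0],0],[[0,0,0],[0,0,0],0],[[0,0,0],[0,0,0],0],[[0,0,0],[0,0,0],0]], squeeze=70)

```text
t: 11.15
tool_pos: [0.4689, -0.035, 0.3191]
tool_rot: [1.294, 1.067, -1.064]
contact_force: [-0.3, -0.1, -2.0]
opening: 0.0162
```

```bash
python3 st.py
```

```text
11.15 [ 0.4689 -0.035   0.3191] F [-0.33 -0.13 -1.98] q [-0.24 -0.32  2.1   0.05  1.18  1.31]
[[0.192, 0.981, 0.002], [0.001, 0.002, -1.0], [-0.981, 0.192, -0.001]]
grasp [ 0.4987 -0.0348  0.167 ]
turn to tilt 0 [-0.01  1.93 -0.02]
turn to tilt 0.2 [-0.01 -0.07 -0.02]
```

```bash
cat > g.py <<'E'
import sys,json
from h import *
# usage: g.py logdir nextdir stepmm nrows ; logdir 0 = don't log
ld,nd,step,n=int(sys.argv[1]),int(sys.argv[2]),float(sys.argv[3]),int(sys.argv[4])
C=np.array([-.0675,.125]);r=.052
o=get_obs();Rc=R.from_rotvec(o["tool_rot"]);g=o["tool_pos"]+Rc.apply([.155,0,0])
v=g[1:]-C;th=np.arctan2(-v[0],v[1]);rad=np.hypot(*v)
t=np.array([-np.cos(th),-np.sin(th)]);F=o["contact_force"];n_=np.array([-np.sin(th),np.cos(th)])
tau=-F[1:]@t*r
print("t",round(o["t"],2),"th",th.round(3),"rad",rad.round(4),"gx",g[0].round(3),"F",F.round(1),"tau",tau.round(3),"Frad",(F[1:]@n_).round(1),"q3",o["q"][2].round(2),"q",o["q"].round(2)[[1,4,5]])
if ld:
    open("log.txt","a").write(json.dumps([o["t"],ld,th,tau,*F])+"\n")
    print("open",round(o["opening"],4))
a=.2;xt=np.array([np.sin(a),0,-np.cos(a)]);zt=np.array([0,-1,0.]);yt=np.cross(zt,xt)
w=(R.from_matrix(np.stack([xt,yt,zt],1))*Rc.inv()).as_rotvec()*10
rows=[];p=g[1:].copy();x=th
for i in range(n):
    x+=nd*step/1000/r; q=C+r*np.array([-np.sin(x),np.cos(x)]); d=(q-p)/.02; p=q
    rows.append([[round(float(u),1)+0 for u in w] if i==0 else [0,0,0],[round(float((.498-g[0])/.02),1) if i==0 else 0,round(float(d[0]),2),round(float(d[1]),2)],0])
print(json.dumps(rows))
E
python3 g.py 0 1 9 3
```

```text
t 11.15 th -0.661 rad 0.0533 gx 0.499 F [-0.3 -0.1 -2. ] tau 0.058 Frad -1.6 q3 2.1 q [-0.32  1.18  1.31]
[[[0.0, -0.1, 0.0], [-0.0, -0.42, 0.19], 0], [[0, 0, 0], [0, -0.41, 0.18], 0], [[0, 0, 0], [0, -0.44, 0.1], 0]]
```

carry_out(increments=[[[0,-0.1,0],[0,-0.42,0.19],0],[[0,0,0],[0,-0.41,0.18],0],[[0,0,0],[0,-0.44,0.1],0]])

```text
t: 11.45
tool_pos: [0.4681, -0.0561, 0.3279]
tool_rot: [1.308, 1.078, -1.047]
contact_force: [-1.4, 8.5, 2.6]
opening: 0.0162
```

```bash
python3 g.py 1 1 9 3
```

```text
t 11.45 th -0.28 rad 0.0531 gx 0.499 F [-1.4  8.5  2.6] tau 0.387 Frad 4.9 q3 2.09 q [-0.32  1.19  1.25]
open 0.0162
[[[-0.2, 0.0, -0.1], [-0.0, -0.46, 0.03], 0], [[0, 0, 0], [0, -0.45, 0.01], 0], [[0, 0, 0], [0, -0.44, -0.07], 0]]
```

carry_out(increments=[[[-0.2,0,-0.1],[0,-0.46,0.03],0],[[0,0,0],[0,-0.45,0.01],0],[[0,0,0],[0,-0.44,-0.07],0]])

```text
t: 11.75
tool_pos: [0.4681, -0.081, 0.3292]
tool_rot: [1.305, 1.069, -1.055]
contact_force: [1.3, 4.8, -0.6]
opening: 0.0164
```

```bash
python3 g.py 1 1 9 3
```

```text
t 11.75 th 0.223 rad 0.0536 gx 0.499 F [ 1.3  4.8 -0.6] tau 0.239 Frad -1.6 q3 2.08 q [-0.31  1.2   1.2 ]
open 0.0164
[[[-0.1, 0.0, 0.0], [-0.0, -0.41, -0.21], 0], [[0, 0, 0], [0, -0.4, -0.21], 0], [[0, 0, 0], [0, -0.36, -0.27], 0]]
```

carry_out(increments=[[[-0.1,0,0],[0,-0.41,-0.21],0],[[0,0,0],[0,-0.4,-0.21],0],[[0,0,0],[0,-0.36,-0.27],0]])

```text
t: 12.05
tool_pos: [0.4682, -0.1046, 0.316]
tool_rot: [1.299, 1.065, -1.056]
contact_force: [1.6, 5.3, -0.2]
opening: 0.0164
```

```bash
python3 g.py 1 1 9 3
```

```text
t 12.05 th 0.749 rad 0.0533 gx 0.499 F [ 1.6  5.3 -0.2] tau 0.194 Frad -3.8 q3 2.08 q [-0.29  1.17  1.15]
open 0.0164
[[[0.0, 0.0, 0.0], [-0.1, -0.26, -0.38], 0], [[0, 0, 0], [0, -0.24, -0.38], 0], [[0, 0, 0], [0, -0.17, -0.42], 0]]
```

carry_out(increments=[[[0,0,0],[-0.05,-0.26,-0.38],0],[[0,0,0],[0,-0.24,-0.38],0],[[0,0,0],[0,-0.17,-0.42],0]])

```text
t: 12.35
tool_pos: [0.4677, -0.1193, 0.291]
tool_rot: [1.302, 1.063, -1.053]
contact_force: [2.3, 6.6, 0.7]
opening: 0.0164
```

```bash
python3 g.py 1 1 9 3
```

```text
t 12.35 th 1.297 rad 0.0527 gx 0.499 F [2.3 6.6 0.7] tau 0.127 Frad -6.1 q3 2.09 q [-0.25  1.12  1.11]
open 0.0164
[[[-0.1, 0.0, 0.0], [-0.1, -0.05, -0.45], 0], [[0, 0, 0], [0, -0.01, -0.45], 0], [[0, 0, 0], [0, 0.07, -0.44], 0]]
```

carry_out(increments=[[[-0.1,0,0],[0,0,-0.45],0],[[0,0,0],[0,0.02,-0.45],0],[[0,0,0],[0,0.1,-0.44],0]])

```text
t: 12.65
tool_pos: [0.4677, -0.1171, 0.2616]
tool_rot: [1.297, 1.058, -1.056]
contact_force: [1.0, 7.9, 5.2]
opening: 0.0161
```

```bash
python3 g.py 1 1 9 3
```

```text
t 12.65 th 1.866 rad 0.0519 gx 0.499 F [1.  7.9 5.2] tau 0.138 Frad -9.0 q3 2.12 q [-0.21  1.05  1.11]
open 0.0161
[[[0.0, 0.0, 0.0], [-0.1, 0.16, -0.42], 0], [[0, 0, 0], [0, 0.24, -0.38], 0], [[0, 0, 0], [0, 0.3, -0.34], 0]]
```

carry_out(increments=[[[0,0,0],[0,0.22,-0.4],0],[[0,0,0],[0,0.28,-0.37],0],[[0,0,0],[0,0.34,-0.32],0]])

```text
t: 12.95
tool_pos: [0.4678, -0.1007, 0.2384]
tool_rot: [1.294, 1.055, -1.058]
contact_force: [-3.3, 1.7, 6.9]
opening: 0.0166
```

```bash
sed -i 's/C=.*;r=.052/C=np.array([-.0667,.1257]);r=.0527/' g.py; python3 g.py 1 1 9 3
```

```text
t 12.95 th 2.417 rad 0.0523 gx 0.499 F [-3.3  1.7  6.9] tau 0.173 Frad -6.3 q3 2.14 q [-0.19  1.    1.15]
open 0.0166
[[[0.0, 0.0, 0.0], [-0.1, 0.35, -0.28], 0], [[0, 0, 0], [0, 0.4, -0.2], 0], [[0, 0, 0], [0, 0.43, -0.13], 0]]
```

carry_out(increments=[[[0,0,0],[0,0.36,-0.27],0],[[0,0,0],[0,0.4,-0.2],0],[[0,0,0],[0,0.43,-0.12],0]])

```text
t: 13.25
tool_pos: [0.4679, -0.0768, 0.227]
tool_rot: [1.288, 1.053, -1.062]
contact_force: [-5.6, -3.4, 8.5]
opening: 0.0161
```

```bash
python3 g.py 1 1 9 3
```

```text
t 13.25 th 2.915 rad 0.0519 gx 0.499 F [-5.6 -3.4  8.5] tau 0.273 Frad -7.5 q3 2.15 q [-0.18  0.98  1.2 ]
open 0.0161
[[[0.1, 0.0, 0.0], [-0.1, 0.44, -0.1], 0], [[0, 0, 0], [0, 0.45, 0.01], 0], [[0, 0, 0], [0, 0.44, 0.09], 0]]
```

carry_out(increments=[[[0.1,0,0],[-0.05,0.44,-0.04],0],[[0,0,0],[0,0.45,0.06],0],[[0,0,0],[0,0.44,0.14],0]])

```text
t: 13.55
tool_pos: [0.4669, -0.0511, 0.2285]
tool_rot: [1.289, 1.048, -1.06]
contact_force: [5.6, -5.9, -5.3]
opening: 0.0163
```

```bash
python3 g.py 1 1 9 3
```

```text
t 13.55 th -2.868 rad 0.0508 gx 0.499 F [ 5.6 -5.9 -5.3] tau 0.375 Frad 3.6 q3 2.17 q [-0.2   0.97  1.26]
open 0.0163
[[[0.1, 0.1, 0.0], [-0.0, 0.45, 0.07], 0], [[0, 0, 0], [0, 0.39, 0.23], 0], [[0, 0, 0], [0, 0.34, 0.29], 0]]
```

Continuing clockwise to complete the circle.

carry_out(increments=[[[0.1,0.1,0],[0,0.43,0.1],0],[[0,0,0],[0,0.39,0.22],0],[[0,0,0],[0,0.34,0.29],0]])

```text
t: 13.85
tool_pos: [0.4675, -0.0299, 0.2398]
tool_rot: [1.283, 1.048, -1.066]
contact_force: [5.3, -3.9, -7.2]
opening: 0.0159
```

```bash
python3 g.py 1 1 9 3
```

```text
t 13.85 th -2.407 rad 0.0508 gx 0.499 F [ 5.3 -3.9 -7.2] tau 0.405 Frad 2.7 q3 2.16 q [-0.22  1.    1.32]
open 0.0159
[[[0.2, 0.0, 0.0], [-0.0, 0.37, 0.26], 0], [[0, 0, 0], [0, 0.25, 0.38], 0], [[0, 0, 0], [0, 0.18, 0.41], 0]]
```

carry_out(increments=[[[0.2,0,0],[0,0.32,0.3],0],[[0,0,0],[0,0.25,0.38],0],[[0,0,0],[0,0.18,0.41],0]])

```text
t: 14.15
tool_pos: [0.467, -0.0173, 0.2589]
tool_rot: [1.288, 1.049, -1.063]
contact_force: [8.8, -0.7, -11.0]
opening: 0.0159
```

```bash
python3 g.py 1 1 9 3
```

```text
t 14.15 th -1.945 rad 0.0509 gx 0.498 F [  8.8  -0.7 -11. ] tau 0.551 Frad 3.4 q3 2.15 q [-0.25  1.04  1.35]
open 0.0159
[[[0.1, 0.0, 0.0], [-0.0, 0.21, 0.4], 0], [[0, 0, 0], [0, 0.05, 0.45], 0], [[0, 0, 0], [0, -0.02, 0.45], 0]]
```

carry_out(increments=[[[0.1,0,0],[0,0.17,0.42],0],[[0,0,0],[0,0.06,0.45],0],[[0,0,0],[0,0,0.45],0]])

```text
t: 14.45
tool_pos: [0.4665, -0.0136, 0.2803]
tool_rot: [1.291, 1.047, -1.061]
contact_force: [9.8, 2.1, -10.1]
opening: 0.0162
```

```bash
python3 g.py 1 1 9 3
```

```text
t 14.45 th -1.513 rad 0.0513 gx 0.498 F [  9.8   2.1 -10.1] tau 0.54 Frad 1.5 q3 2.14 q [-0.29  1.08  1.36]
open 0.0162
[[[0.1, 0.1, 0.0], [-0.0, 0.0, 0.45], 0], [[0, 0, 0], [0, -0.14, 0.43], 0], [[0, 0, 0], [0, -0.21, 0.4], 0]]
```

carry_out(increments=[[[0.1,0.1,0],[0,-0.03,0.45],0],[[0,0,0],[0,-0.14,0.43],0],[[0,0,0],[0,-0.21,0.4],0]])

```text
t: 14.75
tool_pos: [0.4669, -0.0205, 0.301]
tool_rot: [1.298, 1.055, -1.058]
contact_force: [7.6, 7.5, -6.3]
opening: 0.0164
```

```bash
python3 g.py 1 1 9 3
```

```text
t 14.75 th -1.096 rad 0.0515 gx 0.498 F [ 7.6  7.5 -6.3] tau 0.475 Frad 3.8 q3 2.12 q [-0.31  1.13  1.34]
open 0.0164
[[[0.0, 0.0, 0.0], [-0.0, -0.19, 0.41], 0], [[0, 0, 0], [0, -0.3, 0.33], 0], [[0, 0, 0], [0, -0.35, 0.28], 0]]
```

carry_out(increments=[[[0,0,0],[0,-0.2,0.4],0],[[0,0,0],[0,-0.3,0.33],0],[[0,0,0],[0,-0.35,0.28],0]])

```text
t: 15.05
tool_pos: [0.4667, -0.0339, 0.3159]
tool_rot: [1.306, 1.063, -1.049]
contact_force: [4.2, 11.5, -0.3]
opening: 0.0165
```

```bash
python3 g.py 1 1 9 3; cat > fit.py <<'E'
import json,numpy as np
L=np.array([json.loads(l)[:4] for l in open("log.txt")])
for nm,m in (("all",slice(None)),("cw",L[:,1]>0),("ccw",L[:,1]<0)):
    D=L[m]
    if len(D)<4: continue
    A=np.stack([D[:,1],np.sin(D[:,2]),np.cos(D[:,2])],1)
    s,_,_,_=np.linalg.lstsq(A,D[:,3],rcond=None);res=D[:,3]-A@s
    print(nm,"c",s[0].round(3),"M",np.hypot(*s[1:]).round(3),"theta*",np.arctan2(-s[2],s[1]).round(3),"rms",res.std().round(3),res.round(2))
E
python3 fit.py
```

```text
t 15.05 th -0.728 rad 0.0517 gx 0.499 F [ 4.2 11.5 -0.3] tau 0.462 Frad 7.5 q3 2.11 q [-0.32  1.16  1.3 ]
open 0.0165
[[[-0.1, 0.1, 0.0], [-0.0, -0.32, 0.31], 0], [[0, 0, 0], [0, -0.4, 0.2], 0], [[0, 0, 0], [0, -0.43, 0.13], 0]]
all c 0.318 M 0.204 theta* -3.135 rms 0.024 [ 0.01 -0.04  0.01  0.    0.02 -0.01  0.    0.   -0.05  0.04  0.02 -0.02
  0.01]
cw c 0.318 M 0.204 theta* -3.135 rms 0.024 [ 0.01 -0.04  0.01  0.    0.02 -0.01  0.    0.   -0.05  0.04  0.02 -0.02
  0.01]
```

```bash
sed -i 's/r=.0527/r=.052/; s/C=np.array(\[-.0667,.1257\])/C=np.array([-.067,.1257])/' g.py; python3 g.py 0 -1 9 4
```

```text
t 15.05 th -0.732 rad 0.0519 gx 0.499 F [ 4.2 11.5 -0.3] tau 0.454 Frad 7.5 q3 2.11 q [-0.32  1.16  1.3 ]
[[[-0.1, 0.1, 0.0], [-0.0, 0.31, -0.32], 0], [[0, 0, 0], [0, 0.25, -0.38], 0], [[0, 0, 0], [0, 0.18, -0.41], 0], [[0, 0, 0], [0, 0.1, -0.44], 0]]
```

carry_out(increments=[[[-0.1,0.1,0],[0,0.31,-0.32],0],[[0,0,0],[0,0.25,-0.38],0],[[0,0,0],[0,0.18,-0.41],0],[[0,0,0],[0,0.1,-0.44],0]])

```text
t: 15.45
tool_pos: [0.4674, -0.0158, 0.2858]
tool_rot: [1.295, 1.059, -1.058]
contact_force: [1.0, -1.5, 1.9]
opening: 0.0162
```

```bash
python3 g.py -1 -1 9 3
```

```text
t 15.45 th -1.411 rad 0.0516 gx 0.499 F [ 1.  -1.5  1.9] tau -0.112 Frad -1.2 q3 2.13 q [-0.29  1.1   1.35]
open 0.0162
[[[0.0, 0.0, 0.0], [-0.0, 0.05, -0.45], 0], [[0, 0, 0], [0, -0.04, -0.45], 0], [[0, 0, 0], [0, -0.12, -0.43], 0]]
```

carry_out(increments=[[[0,0,0],[0,0.05,-0.45],0],[[0,0,0],[0,-0.04,-0.45],0],[[0,0,0],[0,-0.12,-0.43],0]])

```text
t: 15.75
tool_pos: [0.4674, -0.0189, 0.2565]
tool_rot: [1.291, 1.056, -1.059]
contact_force: [-3.0, -6.5, 5.6]
opening: 0.0163
```

```bash
python3 g.py -1 -1 9 3
```

```text
t 15.75 th -1.99 rad 0.0516 gx 0.499 F [-3.  -6.5  5.6] tau -0.13 Frad -8.2 q3 2.15 q [-0.25  1.04  1.34]
open 0.0163
[[[0.1, 0.0, 0.0], [-0.0, -0.2, -0.4], 0], [[0, 0, 0], [0, -0.28, -0.35], 0], [[0, 0, 0], [0, -0.34, -0.3], 0]]
```

carry_out(increments=[[[0.1,0,0],[0,-0.24,-0.38],0],[[0,0,0],[0,-0.3,-0.34],0],[[0,0,0],[0,-0.35,-0.28],0]])

```text
t: 16.05
tool_pos: [0.4675, -0.0384, 0.235]
tool_rot: [1.299, 1.062, -1.056]
contact_force: [-3.5, 0.7, 6.4]
opening: 0.0162
```

```bash
python3 g.py -1 -1 9 3
```

```text
t 16.05 th -2.543 rad 0.0515 gx 0.499 F [-3.5  0.7  6.4] tau -0.219 Frad -4.9 q3 2.16 q [-0.21  0.99  1.29]
open 0.0162
[[[0.0, 0.0, 0.0], [-0.0, -0.38, -0.24], 0], [[0, 0, 0], [0, -0.42, -0.15], 0], [[0, 0, 0], [0, -0.44, -0.07], 0]]
```

carry_out(increments=[[[0,0,0],[0,-0.39,-0.23],0],[[0,0,0],[0,-0.42,-0.14],0],[[0,0,0],[0,-0.44,-0.06],0]])

```text
t: 16.35
tool_pos: [0.4678, -0.0643, 0.2261]
tool_rot: [1.303, 1.066, -1.054]
contact_force: [-3.4, 5.3, 8.3]
opening: 0.0167
```

```bash
python3 g.py -1 -1 9 3
```

```text
t 16.35 th -3.062 rad 0.0516 gx 0.499 F [-3.4  5.3  8.3] tau -0.307 Frad -7.8 q3 2.16 q [-0.18  0.98  1.22]
open 0.0167
[[[-0.1, 0.0, 0.0], [-0.0, -0.45, -0.02], 0], [[0, 0, 0], [0, -0.44, 0.08], 0], [[0, 0, 0], [0, -0.42, 0.16], 0]]
```

carry_out(increments=[[[-0.1,0,0],[0,-0.45,0.02],0],[[0,0,0],[0,-0.44,0.1],0],[[0,0,0],[0,-0.42,0.18],0]])

```text
t: 16.65
tool_pos: [0.4678, -0.089, 0.2301]
tool_rot: [1.308, 1.068, -1.052]
contact_force: [4.3, 7.1, -2.1]
opening: 0.0165
```

```bash
python3 g.py -1 -1 9 3
```

```text
t 16.65 th 2.744 rad 0.0514 gx 0.499 F [ 4.3  7.1 -2.1] tau -0.381 Frad -0.8 q3 2.15 q [-0.18  0.99  1.16]
open 0.0165
[[[-0.1, 0.0, 0.0], [-0.0, -0.41, 0.18], 0], [[0, 0, 0], [0, -0.36, 0.27], 0], [[0, 0, 0], [0, -0.3, 0.33], 0]]
```

carry_out(increments=[[[-0.1,0,0],[0,-0.4,0.2],0],[[0,0,0],[0,-0.36,0.27],0],[[0,0,0],[0,-0.3,0.33],0]])

```text
t: 16.95
tool_pos: [0.4676, -0.1074, 0.2418]
tool_rot: [1.315, 1.072, -1.048]
contact_force: [9.6, 1.9, -11.1]
opening: 0.0161
```

```bash
python3 g.py -1 -1 9 3
```

```text
t 16.95 th 2.336 rad 0.0514 gx 0.499 F [  9.6   1.9 -11.1] tau -0.484 Frad 6.3 q3 2.13 q [-0.19  1.02  1.12]
open 0.0161
[[[-0.2, 0.0, 0.0], [-0.1, -0.3, 0.33], 0], [[0, 0, 0], [0, -0.22, 0.39], 0], [[0, 0, 0], [0, -0.15, 0.42], 0]]
```

carry_out(increments=[[[-0.2,0,0],[0,-0.29,0.34],0],[[0,0,0],[0,-0.22,0.39],0],[[0,0,0],[0,-0.15,0.42],0]])

```text
t: 17.25
tool_pos: [0.4672, -0.1177, 0.2586]
tool_rot: [1.314, 1.066, -1.049]
contact_force: [11.1, -5.4, -12.4]
opening: 0.0161
```

```bash
python3 g.py -1 -1 9 3
```

```text
t 17.25 th 1.942 rad 0.0516 gx 0.499 F [ 11.1  -5.4 -12.4] tau -0.501 Frad 9.5 q3 2.12 q [-0.21  1.05  1.1 ]
open 0.0161
[[[-0.2, 0.1, 0.0], [-0.1, -0.14, 0.42], 0], [[0, 0, 0], [0, -0.05, 0.45], 0], [[0, 0, 0], [0, 0.03, 0.45], 0]]
```

carry_out(increments=[[[-0.2,0.1,0],[0,-0.14,0.42],0],[[0,0,0],[0,-0.05,0.45],0],[[0,0,0],[0,0.03,0.45],0]])

```text
t: 17.55
tool_pos: [0.4678, -0.1196, 0.2789]
tool_rot: [1.305, 1.06, -1.058]
contact_force: [7.3, -9.9, -10.1]
opening: 0.016
```

```bash
python3 g.py -1 -1 9 3
```

```text
t 17.55 th 1.544 rad 0.0519 gx 0.499 F [  7.3  -9.9 -10.1] tau -0.538 Frad 9.6 q3 2.1 q [-0.23  1.09  1.11]
open 0.016
[[[-0.1, 0.0, 0.0], [-0.1, 0.05, 0.45], 0], [[0, 0, 0], [0, 0.13, 0.43], 0], [[0, 0, 0], [0, 0.2, 0.4], 0]]
```

carry_out(increments=[[[-0.1,0,0],[0,0.03,0.45],0],[[0,0,0],[0,0.11,0.43],0],[[0,0,0],[0,0.18,0.4],0]])

```text
t: 17.85
tool_pos: [0.4675, -0.1143, 0.2977]
tool_rot: [1.299, 1.05, -1.063]
contact_force: [5.3, -9.5, -6.4]
opening: 0.0165
```

```bash
python3 g.py -1 -1 9 4
```

```text
t 17.85 th 1.173 rad 0.0523 gx 0.499 F [ 5.3 -9.5 -6.4] tau -0.499 Frad 6.3 q3 2.09 q [-0.26  1.12  1.14]
open 0.0165
[[[0.0, 0.1, 0.1], [-0.1, 0.22, 0.39], 0], [[0, 0, 0], [0, 0.27, 0.36], 0], [[0, 0, 0], [0, 0.33, 0.3], 0], [[0, 0, 0], [0, 0.38, 0.24], 0]]
```

carry_out(increments=[[[0,0.1,0.1],[0,0.2,0.4],0],[[0,0,0],[0,0.27,0.36],0],[[0,0,0],[0,0.33,0.3],0],[[0,0,0],[0,0.38,0.24],0]])

```text
t: 18.25
tool_pos: [0.4681, -0.0958, 0.3191]
tool_rot: [1.284, 1.045, -1.07]
contact_force: [-1.7, -11.9, 0.5]
opening: 0.0161
```

```bash
python3 g.py -1 -1 9 4;python3 fit.py
```

```text
t 18.25 th 0.654 rad 0.0524 gx 0.499 F [ -1.7 -11.9   0.5] tau -0.473 Frad 7.6 q3 2.08 q [-0.3   1.16  1.18]
open 0.0161
[[[0.2, 0.0, 0.0], [-0.1, 0.39, 0.22], 0], [[0, 0, 0], [0, 0.41, 0.17], 0], [[0, 0, 0], [0, 0.44, 0.1], 0], [[0, 0, 0], [0, 0.45, 0.02], 0]]
all c 0.32 M 0.205 theta* 3.139 rms 0.02 [ 0.01 -0.04  0.01  0.    0.01 -0.01 -0.   -0.   -0.05  0.04  0.01 -0.03
  0.01  0.01  0.   -0.01 -0.    0.02 -0.02  0.01 -0.01  0.01 -0.03]
cw c 0.318 M 0.204 theta* -3.135 rms 0.024 [ 0.01 -0.04  0.01  0.    0.02 -0.01  0.    0.   -0.05  0.04  0.02 -0.02
  0.01]
ccw c 0.325 M 0.206 theta* 3.111 rms 0.013 [ 0.01  0.   -0.02 -0.01  0.02 -0.01  0.01 -0.01  0.02 -0.02]
```

```bash
python3 g.py 0 1 10 5
```

```text
t 18.25 th 0.654 rad 0.0524 gx 0.499 F [ -1.7 -11.9   0.5] tau -0.473 Frad 7.6 q3 2.08 q [-0.3   1.16  1.18]
[[[0.2, 0.0, 0.0], [-0.1, -0.35, -0.36], 0], [[0, 0, 0], [0, -0.29, -0.4], 0], [[0, 0, 0], [0, -0.21, -0.45], 0], [[0, 0, 0], [0, -0.12, -0.48], 0], [[0, 0, 0], [0, -0.03, -0.5], 0]]
```

carry_out(increments=[[[0.2,0,0],[0,-0.35,-0.36],0],[[0,0,0],[0,-0.29,-0.4],0],[[0,0,0],[0,-0.21,-0.45],0],[[0,0,0],[0,-0.12,-0.48],0],[[0,0,0],[0,-0.03,-0.5],0]])

```text
t: 18.75
tool_pos: [0.4682, -0.1188, 0.275]
tool_rot: [1.297, 1.055, -1.063]
contact_force: [-0.0, 2.2, 3.4]
opening: 0.0159
```

```bash
python3 g.py 1 1 9 4
```

```text
t 18.75 th 1.619 rad 0.0524 gx 0.499 F [-0.   2.2  3.4] tau 0.17 Frad -2.3 q3 2.1 q [-0.23  1.08  1.12]
open 0.0159
[[[0.0, 0.0, 0.0], [-0.1, 0.08, -0.44], 0], [[0, 0, 0], [0, 0.14, -0.43], 0], [[0, 0, 0], [0, 0.21, -0.4], 0], [[0, 0, 0], [0, 0.27, -0.36], 0]]
```

carry_out(increments=[[[0,0,0],[0,0.08,-0.44],0],[[0,0,0],[0,0.14,-0.43],0],[[0,0,0],[0,0.21,-0.4],0],[[0,0,0],[0,0.27,-0.36],0]])

```text
t: 19.15
tool_pos: [0.4683, -0.1026, 0.2388]
tool_rot: [1.301, 1.06, -1.061]
contact_force: [-5.4, 6.7, 12.2]
opening: 0.0163
```

```bash
python3 g.py 1 1 8 4
```

```text
t 19.15 th 2.404 rad 0.0524 gx 0.499 F [-5.4  6.7 12.2] tau 0.168 Frad -13.5 q3 2.13 q [-0.19  1.01  1.14]
open 0.0163
[[[0.0, 0.0, 0.0], [-0.1, 0.33, -0.23], 0], [[0, 0, 0], [0, 0.35, -0.19], 0], [[0, 0, 0], [0, 0.38, -0.14], 0], [[0, 0, 0], [0, 0.39, -0.08], 0]]
```

carry_out(increments=[[[0,0,0],[0,0.37,-0.18],0],[[0,0,0],[0,0.37,-0.16],0],[[0,0,0],[0,0.38,-0.12],0]])

```text
t: 19.45
tool_pos: [0.4681, -0.0792, 0.2276]
tool_rot: [1.297, 1.057, -1.062]
contact_force: [-2.5, -3.7, 4.9]
opening: 0.0164
```

```bash
python3 g.py 1 1 6 2
```

```text
t 19.45 th 2.895 rad 0.0515 gx 0.499 F [-2.5 -3.7  4.9] tau 0.248 Frad -3.9 q3 2.15 q [-0.18  0.98  1.2 ]
open 0.0164
[[[0.0, 0.0, 0.0], [-0.1, 0.29, -0.08], 0], [[0, 0, 0], [0, 0.3, -0.02], 0]]
```

carry_out(increments=[[[0,0,0],[0,0.29,-0.06],0],[[0,0,0],[0,0.25,0],0],[[0,0,0],[0,0,0],0],[[0,0,0],[0,0,0],0]])

```text
t: 19.85
tool_pos: [0.4681, -0.0669, 0.2263]
tool_rot: [1.294, 1.057, -1.063]
contact_force: [-0.6, -6.0, 2.0]
opening: 0.0159
```

```bash
python3 g.py 0 1 6 2; python3 fit.py
```

```text
t 19.85 th 3.128 rad 0.0513 gx 0.499 F [-0.6 -6.   2. ] tau 0.312 Frad -1.9 q3 2.16 q [-0.18  0.98  1.23]
[[[0.1, 0.0, 0.0], [-0.0, 0.3, -0.02], 0], [[0, 0, 0], [0, 0.3, 0.05], 0]]
all c 0.321 M 0.202 theta* -3.132 rms 0.022 [ 0.01 -0.04  0.01  0.    0.01 -0.01 -0.    0.   -0.05  0.04  0.02 -0.03
  0.01  0.01  0.01 -0.01 -0.    0.02 -0.02  0.01 -0.02  0.01 -0.03  0.05
 -0.02 -0.02]
cw c 0.32 M 0.198 theta* -3.114 rms 0.026 [ 0.01 -0.04  0.   -0.    0.01 -0.01  0.    0.01 -0.04  0.05  0.02 -0.02
  0.01  0.05 -0.01 -0.02]
ccw c 0.325 M 0.206 theta* 3.111 rms 0.013 [ 0.01  0.   -0.02 -0.01  0.02 -0.01  0.01 -0.01  0.02 -0.02]
```

carry_out(increments=[[[0,0,0],[0,-0.05,0],0],[[0,0,0],[0,0,0],0],[[0,0,0],[0,0,0],0]])

```text
t: 20.15
tool_pos: [0.4681, -0.0675, 0.2263]
tool_rot: [1.296, 1.058, -1.062]
contact_force: [-0.9, -1.7, 1.4]
opening: 0.0162
```

```bash
python3 g.py 0 1 6 2; python3 - <<'E'
from h import *
for c in("scene","wrist"):
    im,d=get_image(c);k=get_calibration(c)
    cv2.imwrite(f"pics/{c}9.png",im if c=="wrist" else cv2.resize(im[100:240,170:320],None,fx=4,fy=4))
    if c=="wrist":
        Q=cloud(c,d,k);x,y,z=Q[...,0],Q[...,1],Q[...,2]
        m=(z>.226)&(z<.255)&(abs(y+.024)<.02)&(x>.59)&(x<.68);print("knob",Q[m].mean(0) if m.sum() else 0)
        m=(z>.06)&(z<.095)&(x>.515)&(x<.55)&(abs(y+.068)<.04);q=Q[m];print("handle",len(q),q.min(0) if len(q) else 0,q.max(0) if len(q) else 0)
        m=(z>.05)&(z<.2)&(x>.545)&(x<.565)&(abs(y+.068)<.08);q=Q[m];print("wheel y",q.min(0) if len(q) else 0,q.max(0) if len(q) else 0)
E
python3 g.py 0 1 6 2
```

```text
t 20.15 th 3.125 rad 0.0513 gx 0.499 F [-0.9 -1.7  1.4] tau 0.092 Frad -1.4 q3 2.16 q [-0.18  0.98  1.22]
[[[0.0, 0.0, 0.0], [-0.0, 0.3, -0.02], 0], [[0, 0, 0], [0, 0.3, 0.05], 0]]
knob 0
handle 3197 [ 0.51501694 -0.07802124  0.07134911] [ 0.54972315 -0.05786861  0.08446856]
wheel y [ 0.54513508 -0.12894793  0.06483967] [ 0.56499977 -0.00589268  0.15941032]
t 20.25 th 3.125 rad 0.0513 gx 0.499 F [-1.7 -1.6  2.1] tau 0.084 Frad -2.1 q3 2.16 q [-0.18  0.98  1.22]
[[[0.0, 0.0, 0.0], [-0.0, 0.3, -0.02], 0], [[0, 0, 0], [0, 0.3, 0.05], 0]]
```

View pics/scene9.png

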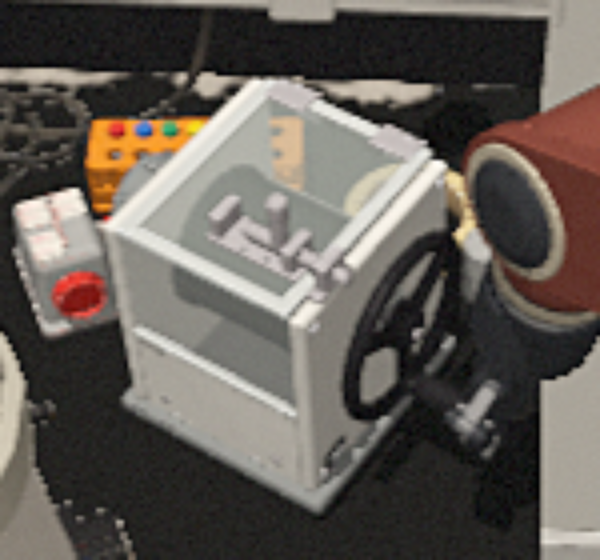

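View pics/wrist9.png

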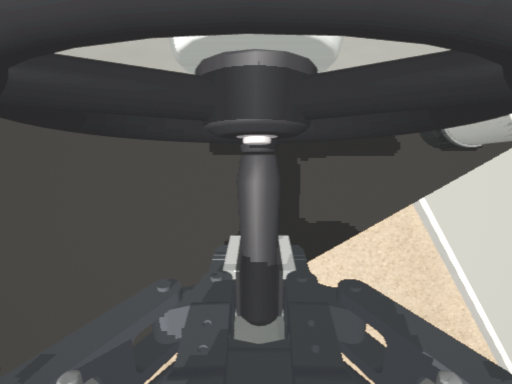

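```bash
python3 -c "
from station import *
finish_job();print(get_obs()['t'])"
```

```text
the job is handed in; nothing more can be done
the job is handed in; nothing more can be done
```

The bolt is in the keeper, and the drum is at rest with its heavy side down. The gripper still holds the crank handle. I handed the job in at about 20 s of the 64 s allowed.

- **Bolt:** I dragged the knob forward to its stop, then pushed it again from behind; it did not move under about 18–25 N. The knob ended about 151 mm behind the handle tip, which matches fully home.
    - **One disagreement:** I measured only about 24 mm of travel, not 28 mm. The pictures suggest the bolt started about 4 mm forward of fully drawn back, but I did not confirm that separately.
- **Finding the heavy side:** I turned the drum a full turn clockwise, then about three quarters of a turn back, reading the force both ways.
    - **Fit:** it gave a load pull of 0.20 N m and a drag of 0.32 N m. The heavy side is down with the handle at 3.11 rad from one direction and −3.11 rad from the other, which is straight down within about 0.03 rad.
- **Final check:** the handle rests at 3.125 rad by arm position and within about 0.01 rad of straight down by the wrist camera. The handle is gripped, the push on it is about 2 N, and the drum was not moving.
- **Other things on the desk:** I did not touch any of them, and no contact showed in the forces. I did not check their positions again at the end.

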